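Nest the mixing bowls on the mat

TASK

Put the mixing bowls away as one nest on the round mat: stand the large bowl in the middle of the mat and let go of it, then put the medium bowl inside it, and last the small bowl inside the medium one, each standing level on the floor of the bowl around it. Set every bowl down gently, without dropping it, keep the bowls upright, and leave the other things on the worktop where they are.

Things in the scene. Friction and masses are not known exactly. Their poses are not given: they have to be found in the camera images.
- mat: round woven table mat lying on the worktop, fixed, 180 mm diameter, 5 mm thick; origin at the centre of its underside, on the worktop
- bowl_large: the largest of three round open white mixing bowls: rim 176 mm outside diameter, 64 mm tall, foot 112 mm diameter; wall 8 mm thick all round; the top 20 mm is an upright cylindrical band, below it a cone down to the foot; the inner floor is 9 mm above the underside. No handles: pinch the wall at the rim, one finger inside. Origin at the centre of the underside, z up
- bowl_medium: the middle one of three round open white mixing bowls: rim 120 mm outside diameter, 62 mm tall, foot 76 mm diameter; wall 8 mm thick all round; the top 20 mm is an upright cylindrical band, below it a cone down to the foot; the inner floor is 9 mm above the underside. No handles: pinch the wall at the rim, one finger inside. Origin at the centre of the underside, z up
- bowl_small: the smallest of three round open white mixing bowls: rim 68 mm outside diameter, 60 mm tall, foot 44 mm diameter; wall 8 mm thick all round; the top 20 mm is an upright cylindrical band, below it a cone down to the foot; the inner floor is 9 mm above the underside. No handles: pinch the wall at the rim, one finger inside. Origin at the centre of the underside, z up
- jar: bystander: spice jar, 44 mm diameter, 95 mm tall, upright; origin under its centre
- pot_a: bystander: closed white condiment pot, with a small steel knob on its lid, 82 mm diameter, 67 mm tall; origin under its centre
- pot_b: bystander: closed condiment pot, grey body and white lid, with a small steel knob on its lid, 82 mm diameter, 67 mm tall; origin under its centre
- pot_c: bystander: closed white condiment pot, with a small steel knob on its lid, 82 mm diameter, 67 mm tall; origin under its centre
- mill: bystander: dark wooden pepper mill, 52 mm diameter, 118 mm tall, upright; origin under its centre
- spoon: bystander: wooden spoon lying flat, 200 mm long along its x axis, origin near its middle
Things that resemble listed ones, but are neither listed nor needed, are in the scene too. What is shaped like the bowl_medium but black or orange is not meant.

How it is judged:
On the way, in this order (a step that is already met when the one before it is completed fails the run):
1. the large bowl stands level in the middle of the mat (centre within 35 mm), released, before any other bowl is in it (horizontal distance between bowl_large and mat below 0.035 m and z of bowl_large in the frame of mat below 0.009 m and angle between bowl_large's own z axis and vertical below 0.08 rad and linear speed of bowl_large below 0.02 m/s and contact force between the fingers and bowl_large below 0.2 N and horizontal distance between each of bowl_medium, bowl_small and bowl_large above 0.08 m), for 0.1 s.
2. the medium bowl stands level inside the large one, released, the small bowl not yet in it (horizontal distance between bowl_medium and bowl_large below 0.015 m and z of bowl_medium in the frame of bowl_large between 0.005 and 0.0135 m and angle between each of bowl_medium, bowl_large's own z axis and vertical below 0.08 rad and horizontal distance between bowl_large and mat below 0.035 m and z of bowl_large in the frame of mat below 0.009 m and linear speed of bowl_medium below 0.02 m/s and contact force between the fingers and bowl_medium below 0.2 N and horizontal distance between bowl_small and bowl_medium above 0.06 m), for 0.1 s.
3. the small bowl stands level inside the medium one, released (horizontal distance between bowl_small and bowl_medium below 0.015 m and z of bowl_small in the frame of bowl_medium between 0.005 and 0.0135 m and angle between bowl_small's own z axis and vertical below 0.08 rad and linear speed of bowl_small below 0.02 m/s and contact force between the fingers and bowl_small below 0.2 N), for 0.1 s.
At the end, for the whole second after the job is handed in: The large bowl stands on the mat, centred within 35 mm; the medium stands on the floor of the large and the small on that of the medium, each centred within 15 mm of the bowl around it, underside 5 to 13.5 mm above the other's; all level within 0.08 rad, at rest and released (all of step 3 and horizontal distance between bowl_large and mat below 0.035 m and z of bowl_large in the frame of mat below 0.009 m and angle between each of bowl_large, bowl_medium's own z axis and vertical below 0.08 rad and horizontal distance between bowl_medium and bowl_large below 0.015 m and z of bowl_medium in the frame of bowl_large between 0.005 and 0.0135 m and linear speed of each of bowl_large, bowl_medium below 0.02 m/s and contact force between the fingers and bowl_large below 0.2 N and contact force between the fingers and bowl_medium below 0.2 N); the robot touches nothing.
It fails at once if a bystander (jar, pots, mill, spoon) is moved by more than 40 mm or knocked over (distance of any of jar, pot_a, pot_b, pot_c, mill, spoon from where it was at the start of the episode above 0.04 m or angle between any of jar, pot_a, pot_b, pot_c, mill, spoon's own z axis and vertical above 0.5 rad).
It fails at once if a bowl is tipped by more than 0.6 rad (angle between any of bowl_large, bowl_medium, bowl_small's own z axis and vertical above 0.6 rad).
It fails at once if a bowl is dropped: out of the fingers it falls or flies faster than 0.4 m/s (about an 8 mm drop) ((linear speed of bowl_large above 0.4 m/s and contact force between the fingers and bowl_large below 0.2 N) or (linear speed of bowl_medium above 0.4 m/s and contact force between the fingers and bowl_medium below 0.2 N) or (linear speed of bowl_small above 0.4 m/s and contact force between the fingers and bowl_small below 0.2 N)).
It fails at once if a bowl is pressed or struck when set down, with more than 60 N (contact force between bowl_large and mat above 60 N or contact force between bowl_medium and bowl_large above 60 N or contact force between bowl_small and bowl_medium above 60 N).
It also fails if it takes over 69 s, if anything falls off the work surface, if the arm or the gripper's body presses on something with over 40 N, if the wrist force passes 120 N, or if a joint passes its speed limit or range.

ROBOT

A 6-joint arm with a two-finger parallel gripper is mounted at the origin on the work surface. World frame = base frame: x ahead of the robot, y to its left, z up, the work surface at z = 0. Lengths are in m, angles in rad, forces in N, time in s.
With the tool pointing down it reaches from about 0.275 to 1 m from the base axis. Payload 8.4 kg.
Tool frame: the origin (TCP) lies between the finger pads; the fingertips stand 22 mm ahead of it and the grasp point (between the pads) lies 3 mm ahead of it; z points along the fingers, y is the line along which they close (so a half turn about z gives the same grasp; the last joint's range is limited). The gripper opens to 85 mm and grips with 20 to 120 N. Pads are 22 mm wide; open, the fingers measure 114 mm over their backs; the gripper's body (76 mm by 85 mm) begins 54 mm behind the grasp point. The pads swing forward as they close: fully open they stand 13 mm farther back than shut.
Start: joints at [-1.202, 0.353, 1.633, -0, 1.155, -0.002], TCP at [0.226, -0.583, 0.218] pointing down, gripper open.
Joint ranges: [-2.63, 2.63], [-0.92, 2.1], [0.06, 2.66], [-1.3, 4.44], [0, 2.69], [-3.02, 3.02]. Speed limits (rad/s): [2.22, 2.22, 2.79, 3.14, 3.14, 3.14].

INTERFACE

Orientations are given as a unit quaternion [w, x, y, z].
In Python, from cell import readout, optics, bot, spotter gives the robot as it stands. The module is installed in compiled form; this text tells all that it offers.
- The arm moves only by the tool arm_command, never from a script. Its argument "steps" is a list of rows, each a list of 3 entries, a list of its own where there are three numbers: the shift along the tool's x, y, z in m, then the turn about the tool's z in rad, then the opening, from 0 (shut) to 1 (fully open). A call has 1 to 5 rows; each row is the pose to reach, as a shift and turn from the pose commanded when the call began, along the tool's axes at that moment; what a row does not reach only later rows make up. A row lasts 1/10 s, in which the tool goes at most 50 mm and 8.59 degrees, less where a joint would pass 70% of its speed; a pose out of reach is approached as far as the arm can. A call with a gripper value outside its range is refused whole. The fingers move at their own pace and stop on an object; the grip force is fixed at half the most. Time passes only in rows, so rows that repeat a pose let the fingers close. It gives the time, the measured TCP pose, the force, the opening and the grip force at its end, in the units of the state.
- readout.observe(): the state, without advancing time (a new reading comes with each control period).
- optics.snapshot(name): name is "scene" or "side" or "wrist"; returns a dict with "frame" (400x640x3 uint8, red, green, blue), "fx", "fy", "cx", "cy" (pixels), "R" (3x3) and "t" (3): a world point X has camera coordinates R X + t. Camera axes: x right, y down, z forward; pixel columns grow to the right and rows downward; lengths in m; the calibration is good to about 2 mm. A picture is of the moment at which its call begins. There is no depth.
- bot.close_job(): hands the job in; it is judged then, once.
Trained networks look in the newest picture that a camera, given by its name, has taken for a name from the list of things; names that differ only in an ending like _2 or _b are one class to them, and where a whole thing is asked for, a point or a joint stands for the part that bears it (a point fixed in the world has none). Each returns a list of dicts, best first, with "conf" (0 to 1); they miss things now and then, are a little off and sometimes report something else, mostly with a low value. They report only what shows in the picture. A call takes as long as a camera call. They do not tell look-alikes from the thing itself.
- spotter.look_for(label, camera): "point" ([column, row] in pixels, amid what is visible of it).
The state is a dict: "time_s": time; "q": joint angles; "qvel": joint speeds; "joint_torque": joint torques, N m; "tool_pos": TCP position; "tool_rot": TCP orientation; "contact_force": force on the tool from outside, world axes, zero at the start; "wrist_torque": the same for the moment, N m; "finger_gap": finger opening in m; "gripper_force": force on a finger pad.
Only numpy, scipy, OpenCV 4.12 (cv2) and the standard library are available. Lean on these libraries where they do the work, as an engineer would, in place of code of your own. Each camera call takes 0.05 s, during which the arm holds its last target. There are 200 camera calls.

## Working session

There is one attempt and no reset: what is moved stays moved. The work goes in short steps, Python scripts to look and compute and a tool call to move; the robot and the scene stay as the last step left them, time stands still between calls to the robot, and variables do not carry over. Pictures are saved under pics/ and viewed, at most 10 in all, crops included, and the job is handed in when it is done.

Besides the shell and the picture viewer there is one more tool, called after "Request:" as name([rows], argument=value, ...), one row to a line, values as JSON. arm_command: Moves the arm, as the interface text tells. Its arguments: {"type":"object","properties":{"steps":{"type":"array"}},"required":["steps"]}

```bash
mkdir -p pics
cat > h.py <<'E'
import numpy as np, cv2
from cell import readout, optics, bot, spotter
def ray(s,px,z):
    R=np.array(s["R"]);t=np.array(s["t"]);c=-R.T@t
    d=R.T@np.array([(px[0]-s["cx"])/s["fx"],(px[1]-s["cy"])/s["fy"],1])
    return c+d*(z-c[2])/d[2]
def proj(s,X):
    p=np.array(s["R"])@np.array(X)+np.array(s["t"]);return np.array([s["fx"]*p[0]/p[2]+s["cx"],s["fy"]*p[1]/p[2]+s["cy"]])
def save(s,n): cv2.imwrite("pics/"+n,s["frame"][:,:,::-1])
E
python3 - <<'E'
from h import *
o=readout.observe();print(o)
for c in ["scene","side"]:
    s=optics.snapshot(c);save(s,c+"0.png")
    print(c,"cam",-np.array(s["R"]).T@s["t"])
    for l,z in [("mat",.005),("bowl_large",.05),("bowl_medium",.05),("bowl_small",.05),("jar",.05),("pot_a",.03),("mill",.06),("spoon",.01)]:
        for d in spotter.look_for(l,c): print(l,np.round(d["point"]),round(d["conf"],2),ray(s,d["point"],z).round(3)[:2])
E
```

```text
{'time_s': 0.0, 'q': array([-1.20240481e+00,  3.53656568e-01,  1.63412977e+00, -1.66071371e-05,
        1.15517950e+00, -2.39320345e-03]), 'qvel': array([ 3.10037519e-04, -1.15593632e-04,  1.80633071e-05,  1.01140555e-04,
       -1.55041471e-04,  4.69249808e-04]), 'joint_torque': array([-3.39101352e-03, -6.05255055e+01, -3.42080283e+01, -3.07261771e-04,
        9.61488462e-03, -7.41623808e-06]), 'tool_pos': array([ 0.22629122, -0.58207531,  0.21775829]), 'tool_rot': array([-6.73745094e-04,  9.82863151e-01,  1.84335440e-01, -1.32413122e-04]), 'contact_force': array([-0.91946364,  0.25592873,  0.07065133]), 'wrist_torque': array([-0.0070174 ,  0.02615022,  0.04052127]), 'gripper_force': 0.0, 'finger_gap': 0.0852122257798739}
scene cam [ 1.2483645  -0.0360884   0.84604187]
mat [358. 221.] 0.73 [0.597 0.112]
bowl_large [268. 209.] 0.66 [ 0.578 -0.139]
bowl_medium [445. 181.] 0.7 [0.494 0.382]
bowl_medium [382. 278.] 0.69 [0.805 0.141]
bowl_medium [409. 136.] 0.6 [0.284 0.319]
bowl_small [184. 187.] 0.75 [ 0.481 -0.383]
bowl_small [442. 179.] 0.47 [0.485 0.375]
jar [317. 175.] 0.83 [0.452 0.003]
pot_a [446. 247.] 0.97 [0.713 0.33 ]
pot_a [366. 153.] 0.9 [0.339 0.169]
pot_a [315. 260.] 0.78 [ 0.734 -0.016]
mill [210. 253.] 0.7 [ 0.722 -0.274]
spoon [266. 160.] 0.7 [ 0.335 -0.156]
side cam [0.09404465 0.94422404 0.83727341]
mat [288. 232.] 0.66 [0.589 0.121]
bowl_large [334. 171.] 0.86 [ 0.569 -0.132]
bowl_medium [365. 310.] 0.91 [0.301 0.316]
bowl_medium [273. 303.] 0.83 [0.484 0.379]
bowl_medium [212. 206.] 0.82 [0.799 0.156]
bowl_small [391. 143.] 0.87 [ 0.469 -0.349]
bowl_small [262. 180.] 0.32 [ 0.74  -0.006]
jar [356. 210.] 0.6 [0.442 0.013]
pot_a [260. 184.] 0.96 [ 0.752 -0.009]
pot_a [197. 264.] 0.82 [0.719 0.335]
pot_a [366. 262.] 0.66 [0.356 0.165]
mill [312. 137.] 0.69 [ 0.71  -0.267]
spoon [410. 197.] 0.92 [ 0.342 -0.151]
```

View pics/scene0.png

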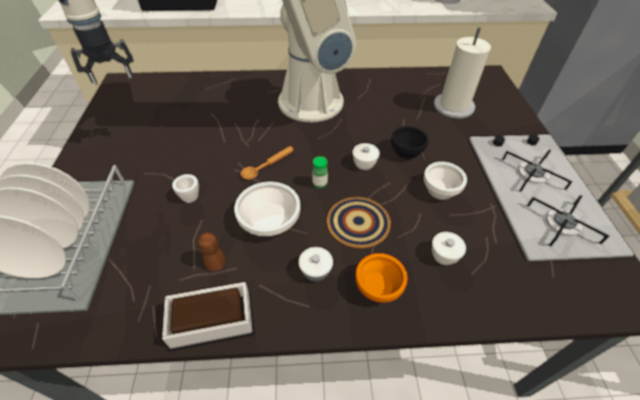

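View pics/side0.png

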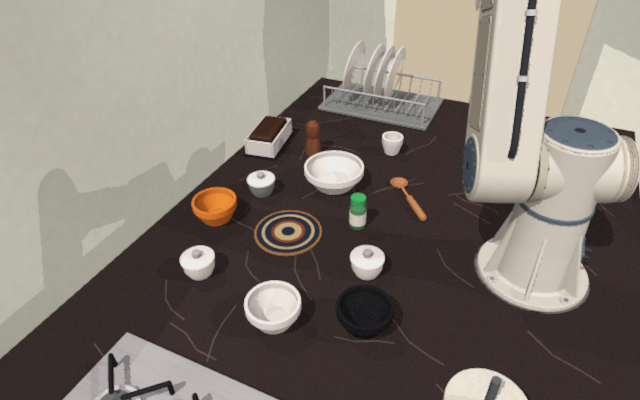

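The scene picture shows three candidates for the medium bowl: white (445,181), black (409,143) and orange (381,278). The white one fits, since black and orange are ruled out. The large bowl is at (268,209), the small one at (187,188) and the mat at (358,221). Next I fit the silhouettes and confirm with one enlarged crop.

```bash
cat > fit.py <<'E'
from h import *
from scipy.optimize import minimize
B={"L":(.088,.056,.064),"M":(.060,.038,.062),"S":(.034,.022,.060)}
a=np.linspace(0,2*np.pi,60)
def sil(s,x,y,b,z0=0):
    r,f,h=B[b]
    P=[(x+q*np.cos(t),y+q*np.sin(t),z0+z) for q,z in((r,h),(r,h-.02),(f,0)) for t in a]
    return cv2.convexHull(np.array([proj(s,p) for p in P],np.float32))
def mask(s,b,px,thr=105):
    m=(s["frame"].min(2)>thr).astype(np.uint8)
    n,l,st,c=cv2.connectedComponentsWithStats(m)
    x,y=map(int,px); w=l[y-8:y+9,x-8:x+9].ravel(); w=w[w>0]
    k=np.bincount(w).argmax(); cs,_=cv2.findContours((l==k).astype(np.uint8),0,2)
    return cv2.convexHull(max(cs,key=cv2.contourArea)).astype(np.float32)
def fit(views,b,x0,z0=0):
    def cost(v):
        e=0
        for s,h in views:
            g=sil(s,*v,b,z0); i,_=cv2.intersectConvexConvex(g,h)
            e+=1-i/(cv2.contourArea(g)+cv2.contourArea(h)-i)
        return e/len(views)
    r=minimize(cost,x0,method="Nelder-Mead",options=dict(initial_simplex=np.array(x0)+[[0,0],[.02,0],[0,.02]],xatol=1e-4))
    return r.x,r.fun
E
python3 - <<'E'
from fit import *
S={c:optics.snapshot(c) for c in("scene","side")}
for b,x0,p in(("L",(.575,-.135),((268,209),(334,171))),("M",(.488,.38),((445,181),(273,303))),("S",(.475,-.365),((187,188),(391,143)))):
    V=[(S[c],mask(S[c],b,q)) for c,q in zip(S,p)]
    print(b,fit(V,b,x0),[fit([v],b,x0) for v in V])
f=S["scene"]["frame"];cv2.imwrite("pics/crop.png",cv2.resize(f[110:310,340:500],None,fx=3,fy=3,interpolation=2)[:,:,::-1])
# mat: dark-blue/colour ring; saturation blob
for c,p in(("scene",(358,221)),("side",(288,232))):
    s=S[c];hsv=cv2.cvtColor(s["frame"],cv2.COLOR_RGB2HSV);m=((hsv[:,:,1]>100)&(hsv[:,:,2]>90)).astype(np.uint8)
    k=np.zeros_like(m);cv2.circle(k,p,40,1,-1);pts=cv2.findNonZero(m*k)
    h=cv2.convexHull(pts);print(c,cv2.boundingRect(h),[ray(s,q[0],.005)[:2].round(3) for q in h[::6]])
    W=np.array([ray(s,q[0],.005)[:2] for q in h]);print(cv2.minEnclosingCircle(W.astype(np.float32)))
E
```

```text
L (array([ 0.57410033, -0.13933859]), np.float64(0.02907265001243714)) [(array([ 0.5728288 , -0.13955892]), np.float64(0.02898489921625469)), (array([ 0.57532992, -0.13963948]), np.float64(0.021480617212154662))]
M (array([0.48342259, 0.38352161]), np.float64(0.04538140249775752)) [(array([0.48012741, 0.3846341 ]), np.float64(0.038767238658479974)), (array([0.48410025, 0.38313167]), np.float64(0.0148834795085383))]
S (array([ 0.47461627, -0.38029285]), np.float64(0.06951201422514491)) [(array([ 0.47117012, -0.38197016]), np.float64(0.031165871395660183)), (array([ 0.47529421, -0.37994033]), np.float64(0.03715053240067745))]
scene (326, 196, 65, 65) [array([0.626, 0.2  ]), array([0.727, 0.118]), array([0.581, 0.023]), array([0.501, 0.121]), array([0.56, 0.2 ])]
((0.6137470602989197, 0.11636119335889816), 0.1129949688911438)
side (254, 210, 68, 46) [array([0.505, 0.099]), array([0.536, 0.191]), array([0.646, 0.192]), array([0.684, 0.103]), array([0.595, 0.024])]
((0.5935371518135071, 0.11728408932685852), 0.09341134130954742)
```

View pics/crop.png

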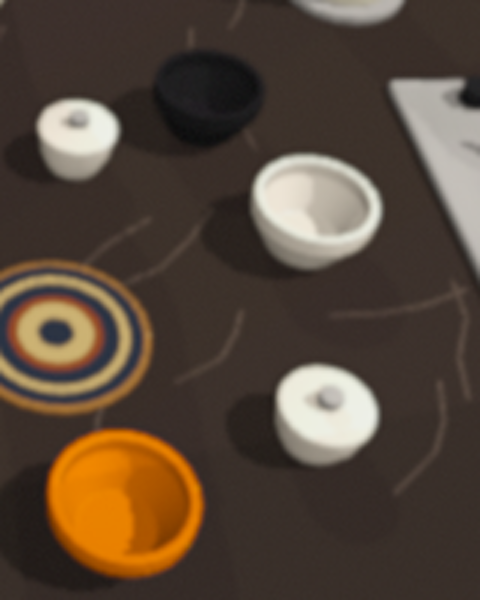

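The crop confirms it: the open white bowl at crop (316,210), which is scene (445,181), is the medium bowl. The black and orange ones are decoys, and the white ones with knobs are pots. The mat centre is about (0.594, 0.117). I'll turn the tool to yaw 0, so that tool x is world +x and tool y is world −y, and grip the large bowl on its +y side.

Request:
arm_command([
  [[0.2, -0.14, 0], 0.371, 0.45],
  [[0.2, -0.14, 0], 0.371, 0.45],
  [[0.2, -0.14, 0], 0.371, 0.45],
  [[0.2, -0.14, 0], 0.371, 0.45],
  [[0.2, -0.14, 0], 0.371, 0.45],
])

```text
time_s: 1.5
tool_pos: [0.363, -0.3777, 0.2186]
tool_rot: [0.0, 1.0, -0.0, 0.0]
contact_force: [0.7, 0.1, 0.4]
finger_gap: 0.0385
gripper_force: 0.0
```

Request:
arm_command([
  [[0.106, -0.162, 0], 0, 0.45],
  [[0.106, -0.162, 0], 0, 0.45],
  [[0.106, -0.162, 0], 0, 0.45],
  [[0.106, -0.162, 0], 0, 0.45],
  [[0.106, -0.162, 0], 0, 0.45],
])

```text
time_s: 2.0
tool_pos: [0.4706, -0.2137, 0.2187]
tool_rot: [-0.0, 1.0, 0.002, 0.001]
contact_force: [-0.6, -1.4, 0.7]
finger_gap: 0.0386
gripper_force: 0.0
```

Request:
arm_command([
  [[0.106, -0.162, 0], 0, 0.45],
  [[0.106, -0.162, 0], 0, 0.45],
  [[0.106, -0.162, 0], 0, 0.45],
  [[0.106, -0.162, 0], 0, 0.45],
  [[0.106, -0.162, 0], 0, 0.45],
])

```text
time_s: 2.5
tool_pos: [0.5767, -0.0521, 0.2185]
tool_rot: [-0.001, 1.0, 0.002, 0.001]
contact_force: [0.3, -1.1, -0.4]
finger_gap: 0.0388
gripper_force: 0.0
```

Request:
arm_command([
  [[-0.002, 0.003, 0.05], 0, 0.45],
  [[-0.002, 0.003, 0.09], 0, 0.45],
  [[-0.002, 0.003, 0.12], 0, 0.45],
  [[-0.002, 0.003, 0.12], 0, 0.45],
  [[-0.002, 0.003, 0.12], 0, 0.45],
])

```text
time_s: 3.0
tool_pos: [0.5721, -0.0594, 0.0989]
tool_rot: [0.0, 1.0, -0.0, -0.0]
contact_force: [0.5, 0.4, 0.8]
finger_gap: 0.0383
gripper_force: 0.0
```

Run:
```python
from fit import *
print(readout.observe()["tool_pos"])
s=optics.snapshot("wrist");t=optics.snapshot("side")
# rim overlay check on the wrist view
for q in np.linspace(0,2*np.pi,90):
    for r in(.088,.080):
        p=proj(s,(.574+r*np.cos(q),-.139+r*np.sin(q),.064)); cv2.circle(s["frame"],tuple(int(v) for v in p),1,(255,0,0),-1) if abs(p).max()<2000 else 0
cv2.imwrite("pics/w1.png",np.hstack([s["frame"],t["frame"]])[:,::-1][:,::-1,::-1][:, :800])
```

```text
[ 0.5720792  -0.059355    0.09889002]
```

View pics/w1.png

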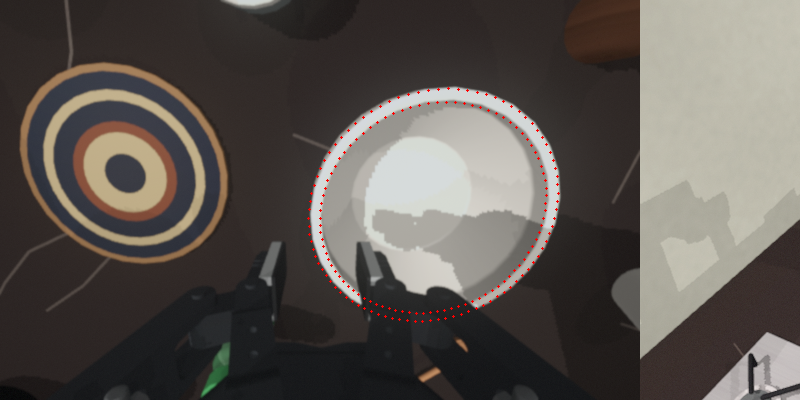

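The wrist view shows the large bowl's rim on the overlay within about 2 px, with the fingers at (275,270) and (370,270) either side of its +y wall. Next: descend, grip and lift.

Request:
arm_command([
  [[0.001, -0.004, 0.01], 0, 0.45],
  [[0.001, -0.004, 0.025], 0, 0.45],
  [[0.001, -0.004, 0.032], 0, 0.45],
  [[0.001, -0.004, 0.032], 0, 0.45],
  [[0.001, -0.004, 0.032], 0, 0.3],
])

```text
time_s: 3.6
tool_pos: [0.573, -0.0546, 0.0661]
tool_rot: [-0.0, 1.0, -0.0, -0.0]
contact_force: [0.0, -0.2, -0.0]
finger_gap: 0.0262
gripper_force: 0.0
```

Request:
arm_command([
  [[0, 0, 0], 0, 0.15],
  [[0, 0, 0], 0, 0.02],
  [[0, 0, 0], 0, 0.02],
  [[0, 0, 0], 0, 0.02],
  [[0, 0, 0], 0, 0.02],
])

```text
time_s: 4.1
tool_pos: [0.5733, -0.0546, 0.0666]
tool_rot: [-0.0, 1.0, -0.0, 0.0]
contact_force: [0.5, 0.0, -0.1]
finger_gap: 0.002
gripper_force: 0.0
```

Request:
arm_command([
  [[0, 0, 0], 0, 0.02],
  [[0, 0, 0], 0, 0.02],
  [[0, 0, -0.002], 0, 0.02],
  [[0, 0, -0.005], 0, 0.02],
  [[0, 0, -0.01], 0, 0.02],
])

```text
time_s: 4.6
tool_pos: [0.5731, -0.0546, 0.0766]
tool_rot: [-0.0, 1.0, -0.0, -0.0]
contact_force: [-0.0, -0.5, 0.0]
finger_gap: 0.0013
gripper_force: 0.0
```

The fingers closed on nothing, so I look again.

Run:
```python
from fit import *
s=optics.snapshot("wrist");t=optics.snapshot("side")
A=s["frame"][:400,200:600];B=cv2.resize(t["frame"][110:235,270:395],(400,400))
cv2.imwrite("pics/w2.png",np.hstack([A,B])[:,:,::-1])
V=[(t,mask(t,"L",(334,180)))];print(fit(V,"L",(.574,-.139)))
print(proj(s,(.5731,-.0546,.055)),proj(t,(.5731,-.0546,.055)))
```

```text
(array([ 0.57529379, -0.13898025]), np.float64(0.0370508607166512))
[320.54292712 230.05294811] [321.98942586 183.13940604]
```

View pics/w2.png

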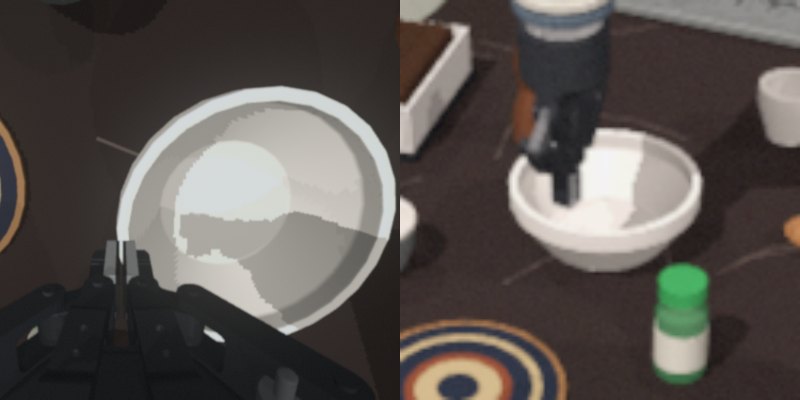

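Run:
```python
from fit import *
t=optics.snapshot("side");s=optics.snapshot("wrist")
print("cam wrist",-np.array(s["R"]).T@s["t"], "tcp",readout.observe()["tool_pos"],readout.observe()["finger_gap"])
for z in(.05,.055,.06,.065,.07,.075,.08):
    for x in(.562,.573,.584): print(z,x,"side crop",((proj(t,(x,-.0546,z))-[270,110])*3.2+[400,0]).round(),"wrist crop",(proj(s,(x,-.0546,z))-[200,0]).round())
```

```text
cam wrist [ 0.65127362 -0.05455798  0.23345518] tcp [ 0.57342961 -0.05464441  0.07678104] 0.0016679561190073423
0.05 0.562 side crop [578. 242.] wrist crop [120. 242.]
0.05 0.573 side crop [567. 239.] wrist crop [120. 228.]
0.05 0.584 side crop [555. 236.] wrist crop [120. 213.]
0.055 0.562 side crop [578. 237.] wrist crop [120. 245.]
0.055 0.573 side crop [566. 234.] wrist crop [120. 231.]
0.055 0.584 side crop [555. 231.] wrist crop [120. 216.]
0.06 0.562 side crop [578. 232.] wrist crop [120. 249.]
0.06 0.573 side crop [566. 229.] wrist crop [120. 234.]
0.06 0.584 side crop [555. 227.] wrist crop [120. 218.]
0.065 0.562 side crop [578. 228.] wrist crop [120. 252.]
0.065 0.573 side crop [566. 225.] wrist crop [120. 237.]
0.065 0.584 side crop [555. 222.] wrist crop [120. 221.]
0.07 0.562 side crop [578. 223.] wrist crop [120. 256.]
0.07 0.573 side crop [566. 220.] wrist crop [120. 240.]
0.07 0.584 side crop [555. 217.] wrist crop [120. 224.]
0.075 0.562 side crop [578. 218.] wrist crop [120. 260.]
0.075 0.573 side crop [566. 215.] wrist crop [120. 244.]
0.075 0.584 side crop [555. 212.] wrist crop [120. 227.]
0.08 0.562 side crop [578. 213.] wrist crop [120. 264.]
0.08 0.573 side crop [566. 211.] wrist crop [120. 248.]
0.08 0.584 side crop [555. 208.] wrist crop [120. 231.]
```

The tips look about 25 mm higher than the text suggests, only at the rim, so they closed above it. I reopen, go about 15 mm deeper and test-close.

Request:
arm_command([
  [[0, 0, 0], 0, 0.45],
  [[0, 0, 0], 0, 0.45],
  [[0, 0, 0], 0, 0.45],
  [[0, 0, 0], 0, 0.45],
  [[0, 0, 0], 0, 0.45],
])

```text
time_s: 5.3
tool_pos: [0.5732, -0.0546, 0.0764]
tool_rot: [0.0, 1.0, -0.0, -0.0]
contact_force: [-0.9, 0.1, 0.1]
finger_gap: 0.0381
gripper_force: 0.0
```

Request:
arm_command([
  [[0, 0, 0.01], 0, 0.45],
  [[0, 0, 0.018], 0, 0.45],
  [[0, 0, 0.025], 0, 0.45],
  [[0, 0, 0.025], 0, 0.45],
  [[0, 0, 0.025], 0, 0.45],
])

```text
time_s: 5.8
tool_pos: [0.573, -0.0546, 0.0511]
tool_rot: [-0.0, 1.0, -0.0, -0.0]
contact_force: [-0.1, -0.4, -0.1]
finger_gap: 0.0384
gripper_force: 0.0
```

Run:
```python
from fit import *
s=optics.snapshot("wrist");t=optics.snapshot("side")
A=s["frame"][:400,200:600];B=cv2.resize(t["frame"][120:220,275:375],(400,400),interpolation=2)
cv2.imwrite("pics/w3.png",np.hstack([A,B])[:,:,::-1])
print(s["fx"],readout.observe()["contact_force"])
for z in(.03,.04,.05,.06,.064):
    print(z,[((proj(t,(x,y,z))-[275,120])*4+[400,0]).round() for x,y in((.573,-.036),(.573,-.074))])
```

```text
286.23319698262634 [0.24323831 0.08464005 0.32236718]
0.03 [array([577., 295.]), array([600., 267.])]
0.04 [array([577., 284.]), array([600., 255.])]
0.05 [array([577., 272.]), array([600., 244.])]
0.06 [array([577., 261.]), array([600., 232.])]
0.064 [array([577., 256.]), array([600., 228.])]
```

View pics/w3.png

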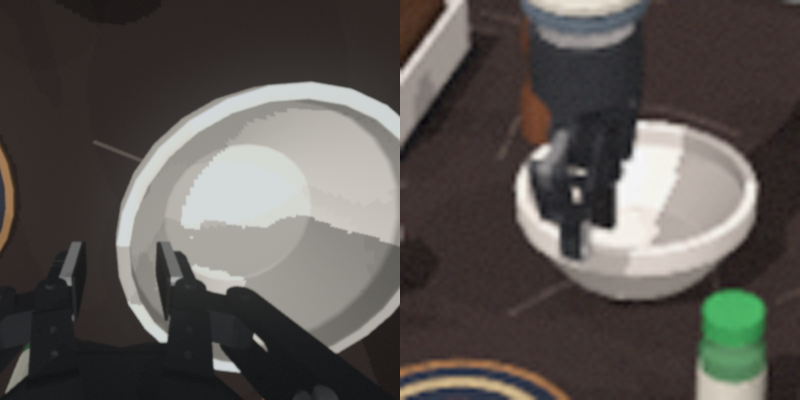

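The picture shows the outer tip at about (577,262), z≈0.058, with TCP z at 0.051. So the tips really sit about 7 mm behind the reported TCP. I go 10 mm deeper and close.

Request:
arm_command([
  [[0.001, 0, 0.005], 0, 0.45],
  [[0.001, 0, 0.01], 0, 0.45],
  [[0.001, 0, 0.01], 0, 0.3],
  [[0.001, 0, 0.01], 0, 0.15],
  [[0.001, 0, 0.01], 0, 0.05],
])

```text
time_s: 6.4
tool_pos: [0.5744, -0.0546, 0.0416]
tool_rot: [0.0, 1.0, -0.0, 0.0]
contact_force: [-1.2, 0.5, -1.1]
finger_gap: 0.0065
gripper_force: 62.1
```

Request:
arm_command([
  [[0, 0, 0], 0, 0.02],
  [[0, 0, 0], 0, 0.02],
  [[0, 0, 0], 0, 0.02],
  [[0, 0, 0], 0, 0.02],
  [[0, 0, 0], 0, 0.02],
])

```text
time_s: 6.9
tool_pos: [0.5741, -0.0546, 0.0415]
tool_rot: [-0.0, 1.0, -0.0, -0.0]
contact_force: [-1.4, -0.9, -0.5]
finger_gap: 0.0062
gripper_force: 63.3
```

Request:
arm_command([
  [[0, 0, -0.002], 0, 0.02],
  [[0, 0, -0.006], 0, 0.02],
  [[0, 0, -0.012], 0, 0.02],
  [[0, 0, -0.02], 0, 0.02],
  [[0, 0, -0.02], 0, 0.02],
])

```text
time_s: 7.4
tool_pos: [0.5752, -0.0547, 0.0629]
tool_rot: [0.0, 1.0, -0.0, 0.001]
contact_force: [0.7, 0.0, -3.3]
finger_gap: 0.0061
gripper_force: 63.6
```

Run:
```python
from fit import *
s=optics.snapshot("wrist");t=optics.snapshot("side")
A=s["frame"][:400,200:600];B=cv2.resize(t["frame"][120:220,275:375],(400,400),interpolation=2)
cv2.imwrite("pics/w4.png",np.hstack([A,B])[:,:,::-1])
o=readout.observe();print(o["contact_force"],o["wrist_torque"],o["finger_gap"],o["gripper_force"])
V=[(t,mask(t,"L",(340,182)))];print([fit(V,"L",(.574,-.139),z) for z in(0,.01,.02,.03)])
```

```text
[-0.28695921  0.16315049 -3.12318064] [ 0.236641   -0.06263388  0.02682936] 0.006400767341135111 63.59546739142388
[(array([ 0.57409087, -0.16059115]), np.float64(0.06361258257269342)), (array([ 0.56895175, -0.14705145]), np.float64(0.07339211897523434)), (array([ 0.56386642, -0.13496514]), np.float64(0.08947862045108801)), (array([ 0.55833166, -0.12305478]), np.float64(0.10890113395268208))]
```

View pics/w4.png

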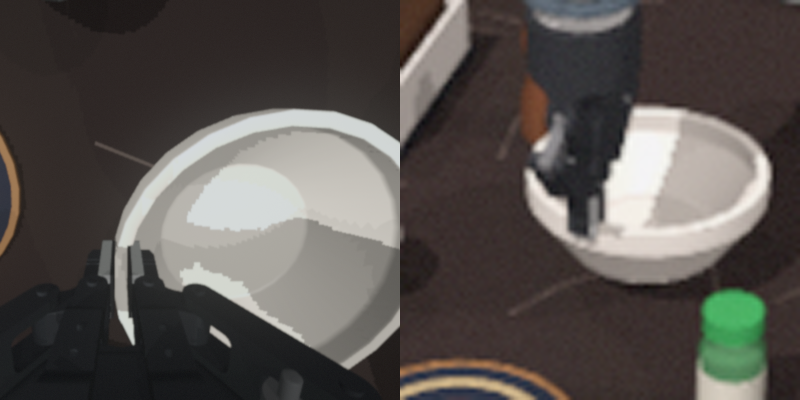

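The bowl is held and lifted, weighing about 3 N. I lift it further and measure its tilt from the two fixed views.

Request:
arm_command([
  [[0, 0, -0.01], 0, 0.02],
  [[0, 0, -0.03], 0, 0.02],
  [[0, 0, -0.05], 0, 0.02],
  [[0, 0, -0.06], 0, 0.02],
  [[0, 0, -0.06], 0, 0.02],
])

```text
time_s: 8.0
tool_pos: [0.5753, -0.0547, 0.1231]
tool_rot: [0.0, 1.0, -0.0, 0.001]
contact_force: [-0.0, -0.4, -3.1]
finger_gap: 0.0065
gripper_force: 63.6
```

```bash
cat >> fit.py <<'E'
def sil5(s,v,b):
    x,y,z0,tx,ty=v;r,f,h=B[b];Rm=cv2.Rodrigues(np.array([tx,ty,0.]))[0]
    P=[Rm@np.array((q*np.cos(t),q*np.sin(t),z))+(x,y,z0) for q,z in((r,h),(r,h-.02),(f,0)) for t in a]
    return cv2.convexHull(np.array([proj(s,p) for p in P],np.float32))
def fit5(views,b,x0):
    def cost(v):
        e=0
        for s,h in views:
            g=sil5(s,v,b); i,_=cv2.intersectConvexConvex(g,h)
            e+=1-i/(cv2.contourArea(g)+cv2.contourArea(h)-i)
        return e/len(views)
    x0=np.array(x0);r=minimize(cost,x0,method="Nelder-Mead",options=dict(initial_simplex=np.vstack([x0,x0+np.diag([.015,.015,.015,.1,.1])]),xatol=1e-4,maxiter=1500))
    return r.x.round(4),round(r.fun,4)
E
python3 - <<'E'
from fit import *
V=[]
x0=(.574,-.139,.08,0,0)
for c in("scene","side"):
    s=optics.snapshot(c);p=proj(s,(.574,-.155,.1));V.append((s,mask(s,"L",p)))
    print(c,p,cv2.boundingRect(V[-1][1]),cv2.boundingRect(sil5(s,x0,"L")))
print(fit5(V,"L",x0),readout.observe()["tool_pos"])
f=np.hstack([cv2.resize(v[0]["frame"][120:270,200:350] if i==0 else v[0]["frame"][80:230,260:410],(390,390)) for i,v in enumerate(V)])
cv2.imwrite("pics/w5.png",f[:,:,::-1])
E
```

```text
scene [259.8911952  196.30011409] (230, 159, 71, 55) (229, 161, 70, 57)
side [336.13459128 152.18868901] (306, 129, 63, 45) (302, 126, 64, 46)
(array([ 0.5615, -0.1353,  0.0782,  0.0348,  0.0284]), np.float64(0.0547)) [ 0.5739069  -0.05458107  0.12116305]
```

View pics/w5.png

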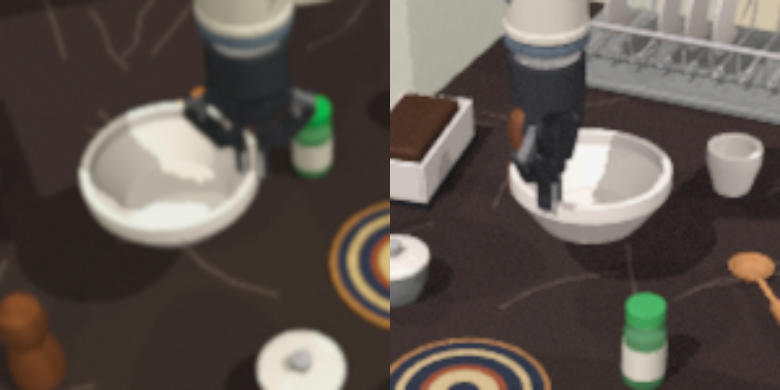

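It is nearly level (about 0.04 rad), with its centre offset about (−0.012, −0.081) from the TCP. Next I lift it clear of the jar and carry it to the mat.

Request:
arm_command([
  [[0.01, 0, -0.01], 0, 0.02],
  [[0.02, 0, -0.025], 0, 0.02],
  [[0.029, -0.01, -0.035], 0, 0.02],
  [[0.03, -0.035, -0.035], 0, 0.02],
  [[0.03, -0.065, -0.035], 0, 0.02],
])

```text
time_s: 8.6
tool_pos: [0.6053, 0.0111, 0.1569]
tool_rot: [-0.0, 1.0, -0.001, 0.0]
contact_force: [-0.7, 0.5, -3.4]
finger_gap: 0.0061
gripper_force: 63.6
```

Request:
arm_command([
  [[0, -0.035, 0], 0, 0.02],
  [[0, -0.075, 0], 0, 0.02],
  [[0, -0.115, 0], 0, 0.02],
  [[0, -0.145, 0], 0, 0.02],
  [[0, -0.165, 0], 0, 0.02],
])

```text
time_s: 9.1
tool_pos: [0.6043, 0.1787, 0.1564]
tool_rot: [-0.0, 1.0, 0.001, -0.0]
contact_force: [-0.5, -1.3, -3.4]
finger_gap: 0.0062
gripper_force: 63.6
```

Request:
arm_command([
  [[0, -0.015, 0.02], 0, 0.02],
  [[0, -0.024, 0.05], 0, 0.02],
  [[0, -0.024, 0.075], 0, 0.02],
  [[0, -0.024, 0.085], 0, 0.02],
  [[0, -0.024, 0.085], 0, 0.02],
])

```text
time_s: 9.6
tool_pos: [0.6033, 0.1995, 0.07]
tool_rot: [0.0, 1.0, 0.0, -0.001]
contact_force: [0.2, -0.4, -2.1]
finger_gap: 0.0061
gripper_force: 63.5
```

Run:
```python
from fit import *
V=[]
x0=(.594,.117,.03,0,0)
for c in("scene","side"):
    s=optics.snapshot(c);p=proj(s,(.594,.1,.05));V.append((s,mask(s,"L",p)))
    print(c,p,cv2.boundingRect(V[-1][1]),cv2.boundingRect(sil5(s,x0,"L")))
print(fit5(V,"L",x0),readout.observe()["tool_pos"],readout.observe()["contact_force"])
```

```text
scene [354.56523545 210.46415243] (329, 176, 70, 63) (329, 176, 67, 55)
side [289.66592899 214.08792491] (253, 186, 68, 63) (250, 184, 71, 55)
(array([ 0.5736,  0.107 ,  0.014 , -0.28  ,  0.2543]), np.float64(0.0919)) [0.605007   0.19965522 0.07227931] [ 0.36616429  0.1634537  -2.5067263 ]
```

The mask takes in the mat's cream rings here, but the outer edges agree with the target. Now I lower it: contact is expected at TCP z ≈ 0.0465.

Request:
arm_command([
  [[0, 0, 0.008], 0, 0.02],
  [[0, 0, 0.015], 0, 0.02],
  [[0, 0, 0.019], 0, 0.02],
  [[0, 0, 0.021], 0, 0.02],
  [[0, 0, 0.022], 0, 0.02],
])

```text
time_s: 10.2
tool_pos: [0.6042, 0.1993, 0.0493]
tool_rot: [0.0, 1.0, -0.0, -0.0]
contact_force: [-1.2, -0.1, -2.2]
finger_gap: 0.0061
gripper_force: 63.3
```

Request:
arm_command([
  [[0, 0, 0.001], 0, 0.02],
  [[0, 0, 0.002], 0, 0.02],
  [[0, 0, 0.002], 0, 0.02],
  [[0, 0, 0.002], 0, 0.02],
])

```text
time_s: 10.6
tool_pos: [0.6044, 0.1995, 0.0477]
tool_rot: [-0.0, 1.0, -0.0, 0.0]
contact_force: [0.4, 0.9, -2.2]
finger_gap: 0.006
gripper_force: 63.2
```

Request:
arm_command([
  [[0, 0, 0.001], 0, 0.02],
  [[0, 0, 0.0015], 0, 0.02],
  [[0, 0, 0.0015], 0, 0.02],
  [[0, 0, 0.0015], 0, 0.02],
])

```text
time_s: 11.0
tool_pos: [0.6045, 0.1996, 0.0464]
tool_rot: [-0.0, 1.0, -0.0, 0.0]
contact_force: [-2.1, 2.0, 4.6]
finger_gap: 0.0064
gripper_force: 63.9
```

Contact (the vertical force went from −3 to +4.6 N). Release and retreat.

Request:
arm_command([
  [[0, 0, 0], 0, 0.12],
  [[0, 0, 0], 0, 0.25],
  [[0, 0, 0], 0, 0.35],
  [[0, 0, 0], 0, 0.35],
  [[0, 0, 0], 0, 0.35],
])

```text
time_s: 11.5
tool_pos: [0.6042, 0.1993, 0.0459]
tool_rot: [0.0, 1.0, -0.0, -0.0]
contact_force: [0.1, -0.2, -0.6]
finger_gap: 0.03
gripper_force: 0.0
```

Request:
arm_command([
  [[0, 0, -0.01], 0, 0.35],
  [[0, 0, -0.04], 0, 0.35],
  [[0, 0, -0.08], 0, 0.35],
  [[0, 0, -0.12], 0, 0.35],
  [[0, 0, -0.12], 0, 0.35],
])

```text
time_s: 12.0
tool_pos: [0.6078, 0.2005, 0.1729]
tool_rot: [-0.002, 1.0, -0.0, 0.005]
contact_force: [-0.1, -0.6, -0.4]
finger_gap: 0.0297
gripper_force: 0.0
```

Run:
```python
from fit import *
V=[]
x0=(.594,.117)
for c in("scene","side"):
    s=optics.snapshot(c);p=proj(s,(.594,.1,.05));m=mask(s,"L",p,135);V.append((s,m))
    cv2.polylines(s["frame"],[sil(s,*x0,"L",.005).astype(int)],1,(255,0,0),1)
print(fit(V,"L",x0,.005),[fit([v],"L",x0,.005) for v in V])
f=np.hstack([cv2.resize(v[0]["frame"][150:250,310:410] if i==0 else v[0]["frame"][170:270,240:340],(390,390)) for i,v in enumerate(V)])
cv2.imwrite("pics/w6.png",f[:,:,::-1]);print(readout.observe()["tool_pos"])
```

```text
(array([0.59320677, 0.11771662]), np.float64(0.03721941203747153)) [(array([0.5911533 , 0.11799269]), np.float64(0.024657088812491512)), (array([0.59419371, 0.11802273]), np.float64(0.034488811728090485))]
[0.60500276 0.19959941 0.16780617]
```

View pics/w6.png

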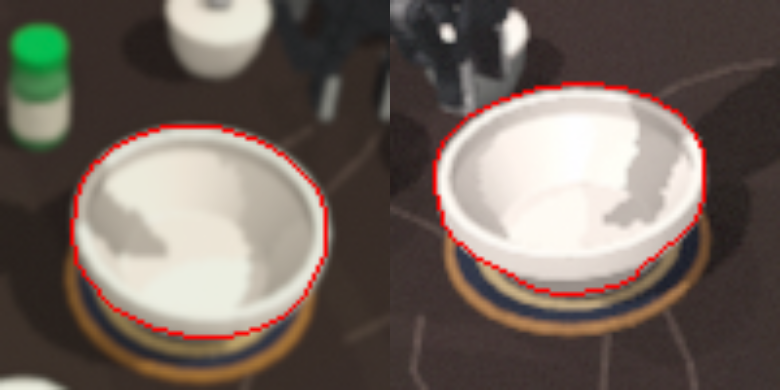

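The large bowl stands level on the mat at about (0.5935, 0.118); the overlay matches in both views and the fingers are clear. Next is the white medium bowl, gripped on its −y side near (0.483, 0.3275).

Request:
arm_command([
  [[-0.122, -0.128, 0], 0, 0.45],
  [[-0.122, -0.128, 0], 0, 0.45],
  [[-0.122, -0.128, 0], 0, 0.45],
  [[-0.122, -0.128, 0], 0, 0.45],
  [[-0.122, -0.128, 0], 0, 0.45],
])

```text
time_s: 12.6
tool_pos: [0.479, 0.329, 0.1647]
tool_rot: [0.001, 1.0, 0.002, -0.001]
contact_force: [0.5, -0.4, -0.7]
finger_gap: 0.0382
gripper_force: 0.0
```

Request:
arm_command([
  [[0, 0, 0.03], 0, 0.45],
  [[0, 0, 0.06], 0, 0.45],
  [[0, 0, 0.07], 0, 0.45],
  [[0, 0, 0.07], 0, 0.45],
  [[0, 0, 0.07], 0, 0.45],
])

```text
time_s: 13.1
tool_pos: [0.4829, 0.3272, 0.0964]
tool_rot: [-0.0, 1.0, -0.0, 0.0]
contact_force: [-0.3, 0.5, -0.2]
finger_gap: 0.0387
gripper_force: 0.0
```

```bash
cat >> fit.py <<'E'
def rimfit(s,b,x0,z0=0,thr=105):
    # wrist view: best circle of rim (outer hull upper part) using distance to bright-mask border
    m=(s["frame"].min(2)>thr).astype(np.uint8)*255
    e=cv2.Canny(cv2.GaussianBlur(s["frame"],(5,5),0),40,110)
    D=np.minimum(cv2.distanceTransform(255-e,cv2.DIST_L2,5),12)
    r,f,h=B[b]
    def cost(v):
        P=np.array([proj(s,(v[0]+q*np.cos(t),v[1]+q*np.sin(t),z0+h)) for q in(r,r-.008) for t in a])
        ok=(P[:,0]>1)&(P[:,0]<638)&(P[:,1]>1)&(P[:,1]<240)
        return np.mean(D[P[ok,1].astype(int),P[ok,0].astype(int)])
    r_=min((minimize(cost,np.array(x0)+d,method="Nelder-Mead",options=dict(initial_simplex=np.array(x0)+d+[[0,0],[.006,0],[0,.006]])) for d in([0,0],[.005,.005],[-.005,-.005],[.005,-.005],[-.005,.005])),key=lambda q:q.fun)
    return r_.x.round(4),round(r_.fun,2)
E
python3 - <<'E'
from fit import *
s=optics.snapshot("wrist");save(s,"wm.png");print(rimfit(s,"M",(.483,.3835)),readout.observe()["tool_pos"])
E
```

```text
(array([0.4846, 0.3817]), np.float64(0.24)) [0.48317177 0.32752    0.09691746]
```

The wrist fit is tight: (0.4846, 0.3817). Descend and grip.

Request:
arm_command([
  [[0.001, 0.0015, 0.02], 0, 0.45],
  [[0.001, 0.0015, 0.04], 0, 0.45],
  [[0.001, 0.0015, 0.055], 0, 0.45],
  [[0.001, 0.0015, 0.055], 0, 0.35],
  [[0.001, 0.0015, 0.055], 0, 0.25],
])

```text
time_s: 13.65
tool_pos: [0.4837, 0.3261, 0.0416]
tool_rot: [-0.0, 1.0, -0.0, 0.0]
contact_force: [0.2, 0.5, -0.0]
finger_gap: 0.0214
gripper_force: 0.0
```

Request:
arm_command([
  [[0, 0, 0], 0, 0.15],
  [[0, 0, 0], 0, 0.05],
  [[0, 0, 0], 0, 0.02],
  [[0, 0, 0], 0, 0.02],
  [[0, 0, 0], 0, 0.02],
])

```text
time_s: 14.15
tool_pos: [0.4842, 0.3264, 0.0421]
tool_rot: [-0.001, 1.0, -0.0, 0.001]
contact_force: [0.7, -0.7, 6.8]
finger_gap: 0.0059
gripper_force: 59.2
```

Request:
arm_command([
  [[0, 0, -0.002], 0, 0.02],
  [[0, 0, -0.006], 0, 0.02],
  [[0, 0, -0.015], 0, 0.02],
  [[0, 0, -0.03], 0, 0.02],
  [[0, 0, -0.05], 0, 0.02],
])

```text
time_s: 14.65
tool_pos: [0.4829, 0.3256, 0.0918]
tool_rot: [0.0, 1.0, -0.0, -0.001]
contact_force: [-0.2, -0.4, -2.2]
finger_gap: 0.0056
gripper_force: 58.7
```

Request:
arm_command([
  [[0, 0, -0.03], 0, 0.02],
  [[0, 0, -0.06], 0, 0.02],
  [[0, 0, -0.08], 0, 0.02],
  [[0, 0, -0.08], 0, 0.02],
  [[0, 0, -0.08], 0, 0.02],
])

```text
time_s: 15.15
tool_pos: [0.4833, 0.3259, 0.1714]
tool_rot: [-0.0, 1.0, -0.0, 0.0]
contact_force: [0.3, 0.3, -2.0]
finger_gap: 0.0058
gripper_force: 58.7
```

Run:
```python
from fit import *
V=[];x0=(.483,.382,.125,0,0)
for c in("scene","side"):
    s=optics.snapshot(c);p=proj(s,(.483,.39,.16));m=mask(s,"M",p);V.append((s,m))
    print(c,p,cv2.boundingRect(m),cv2.boundingRect(sil5(s,x0,"M")))
print(fit5(V,"M",x0),readout.observe()["tool_pos"])
s=optics.snapshot("wrist");tz=readout.observe()["tool_pos"][2]-.042
for z in(tz-.003,tz,tz+.003): print(rimfit(s,"M",(.483,.382),z))
```

```text
scene [457.28224626 150.26390501] (435, 129, 205, 132) (433, 128, 48, 42)
side [266.83459053 269.74229639] (237, 194, 84, 100) (236, 236, 64, 58)
(array([ 0.3101,  0.5559,  0.4228, -0.5447,  0.9251]), np.float64(0.5967)) [0.4824924  0.32536057 0.16989474]
(array([0.4818, 0.381 ]), np.float64(0.36))
(array([0.482 , 0.3797]), np.float64(0.67))
(array([0.4827, 0.3781]), np.float64(1.15))
```

Gripped and level; the centre offset from the TCP is (−0.001, +0.0555). Target centre is (0.5935, 0.122), 4 mm away from the outer finger's side, so TCP (0.594, 0.0665).

Request:
arm_command([
  [[0.01, 0.025, 0], 0, 0.02],
  [[0.03, 0.065, 0], 0, 0.02],
  [[0.047, 0.105, 0], 0, 0.02],
  [[0.064, 0.145, 0], 0, 0.02],
  [[0.08, 0.18, 0], 0, 0.02],
])

```text
time_s: 15.8
tool_pos: [0.563, 0.1438, 0.1697]
tool_rot: [0.0, 1.0, -0.0, -0.001]
contact_force: [0.3, 1.0, -2.4]
finger_gap: 0.0058
gripper_force: 58.8
```

Request:
arm_command([
  [[0.015, 0.035, 0], 0, 0.02],
  [[0.025, 0.06, 0], 0, 0.02],
  [[0.031, 0.079, 0], 0, 0.02],
  [[0.031, 0.079, 0], 0, 0.02],
  [[0.031, 0.079, 0], 0, 0.02],
])

```text
time_s: 16.3
tool_pos: [0.5936, 0.0667, 0.1699]
tool_rot: [-0.0, 1.0, -0.001, -0.001]
contact_force: [-0.5, 0.2, -1.7]
finger_gap: 0.0056
gripper_force: 58.9
```

Run:
```python
from fit import *
s=optics.snapshot("wrist");save(s,"wm2.png");o=readout.observe();tz=o["tool_pos"][2]-.0445
print(o["tool_pos"],[rimfit(s,"M",(.594,.122),tz+d) for d in(-.002,0,.002)],rimfit(s,"L",(.5935,.118),.005))
V=[]
for c in("scene","side"):
    s=optics.snapshot(c)
    h=sil(s,.5935,.122,"M",tz);cv2.polylines(s["frame"],[h.astype(int)],1,(255,0,0),1)
    h=sil(s,.5935,.118,"L",.005);cv2.polylines(s["frame"],[h.astype(int)],1,(0,160,0),1)
    u=h.mean((0,1)).astype(int);V.append(cv2.resize(s["frame"][u[1]-95:u[1]+55,u[0]-75:u[0]+75],(390,390)))
cv2.imwrite("pics/w7.png",np.hstack(V)[:,:,::-1])
```

```text
[0.59354438 0.06730872 0.17009936] [(array([0.5928, 0.1228]), np.float64(0.35)), (array([0.5932, 0.1218]), np.float64(0.46)), (array([0.5932, 0.1211]), np.float64(0.65))] (array([0.5943, 0.1162]), np.float64(2.47))
```

Aligned. Lowering; contact is expected at TCP z ≈ 0.056–0.059.

Request:
arm_command([
  [[0, 0, 0.02], 0, 0.02],
  [[0, 0, 0.045], 0, 0.02],
  [[0, 0, 0.07], 0, 0.02],
  [[0, 0, 0.09], 0, 0.02],
  [[0, 0, 0.1], 0, 0.02],
])

```text
time_s: 16.95
tool_pos: [0.5929, 0.0677, 0.0692]
tool_rot: [0.0, 1.0, 0.001, -0.001]
contact_force: [-0.8, 0.4, -2.0]
finger_gap: 0.0056
gripper_force: 58.9
```

Request:
arm_command([
  [[0, 0, 0.003], 0, 0.02],
  [[0, 0, 0.005], 0, 0.02],
  [[0, 0, 0.007], 0, 0.02],
  [[0, 0, 0.008], 0, 0.02],
  [[0, 0, 0.008], 0, 0.02],
])

```text
time_s: 17.45
tool_pos: [0.5946, 0.0669, 0.0635]
tool_rot: [-0.0, 1.0, -0.0, 0.0]
contact_force: [-0.1, -0.3, -2.1]
finger_gap: 0.0057
gripper_force: 58.9
```

Request:
arm_command([
  [[0, 0, 0.001], 0, 0.02],
  [[0, 0, 0.0015], 0, 0.02],
  [[0, 0, 0.0015], 0, 0.02],
  [[0, 0, 0.0015], 0, 0.02],
])

```text
time_s: 17.85
tool_pos: [0.5942, 0.0669, 0.0615]
tool_rot: [0.0, 1.0, -0.0, -0.0]
contact_force: [-0.6, 0.7, -1.0]
finger_gap: 0.0057
gripper_force: 58.9
```

Request:
arm_command([
  [[0, 0, 0.001], 0, 0.02],
  [[0, 0, 0.001], 0, 0.02],
  [[0, 0, 0.001], 0, 0.02],
])

```text
time_s: 18.15
tool_pos: [0.5942, 0.0669, 0.0604]
tool_rot: [0.0, 1.0, -0.0, -0.0]
contact_force: [-0.6, -0.8, -2.2]
finger_gap: 0.0058
gripper_force: 58.9
```

Request:
arm_command([
  [[0, 0, 0.001], 0, 0.02],
  [[0, 0, 0.001], 0, 0.02],
  [[0, 0, 0.001], 0, 0.02],
])

```text
time_s: 18.45
tool_pos: [0.5942, 0.0669, 0.0594]
tool_rot: [0.0, 1.0, -0.0, -0.0]
contact_force: [-0.1, -0.4, -2.2]
finger_gap: 0.0057
gripper_force: 58.9
```

Request:
arm_command([
  [[0, 0, 0.001], 0, 0.02],
  [[0, 0, 0.001], 0, 0.02],
  [[0, 0, 0.001], 0, 0.02],
])

```text
time_s: 18.75
tool_pos: [0.5942, 0.0669, 0.0584]
tool_rot: [-0.0, 1.0, -0.0, -0.0]
contact_force: [-0.9, 0.0, -2.2]
finger_gap: 0.0054
gripper_force: 58.9
```

Request:
arm_command([
  [[0, 0, 0.001], 0, 0.02],
  [[0, 0, 0.001], 0, 0.02],
  [[0, 0, 0.001], 0, 0.02],
])

```text
time_s: 19.05
tool_pos: [0.5943, 0.0669, 0.0575]
tool_rot: [-0.0, 1.0, -0.0, 0.0]
contact_force: [0.2, -0.1, -1.2]
finger_gap: 0.0057
gripper_force: 58.9
```

Request:
arm_command([
  [[0, 0, 0.001], 0, 0.02],
  [[0, 0, 0.001], 0, 0.02],
  [[0, 0, 0.001], 0, 0.02],
])

```text
time_s: 19.35
tool_pos: [0.5943, 0.0669, 0.0565]
tool_rot: [-0.0, 1.0, -0.0, 0.0]
contact_force: [0.4, 0.6, -0.5]
finger_gap: 0.0053
gripper_force: 59.0
```

Request:
arm_command([
  [[0, 0, 0.0005], 0, 0.02],
  [[0, 0, 0.0005], 0, 0.02],
  [[0, 0, 0.0005], 0, 0.02],
])

```text
time_s: 19.65
tool_pos: [0.5944, 0.0668, 0.0563]
tool_rot: [0.0, 1.0, -0.0, 0.0]
contact_force: [-2.0, -2.3, 5.0]
finger_gap: 0.0058
gripper_force: 59.7
```

Contact at z 0.056, as expected. I open only a little, since the outer finger is between the walls, then rise.

Request:
arm_command([
  [[0, 0, 0], 0, 0.1],
  [[0, 0, 0], 0, 0.14],
  [[0, 0, 0], 0, 0.18],
  [[0, 0, 0], 0, 0.18],
  [[0, 0, 0], 0, 0.18],
])

```text
time_s: 20.15
tool_pos: [0.5942, 0.0669, 0.0559]
tool_rot: [-0.0, 1.0, -0.0, -0.0]
contact_force: [0.2, 0.1, 0.5]
finger_gap: 0.0156
gripper_force: 0.0
```

Request:
arm_command([
  [[0, 0, -0.003], 0, 0.18],
  [[0, 0, -0.008], 0, 0.18],
  [[0, 0, -0.015], 0, 0.18],
  [[0, 0, -0.03], 0, 0.18],
  [[0, 0, -0.06], 0, 0.18],
])

```text
time_s: 20.65
tool_pos: [0.5929, 0.0667, 0.1158]
tool_rot: [0.0, 1.0, -0.0, -0.002]
contact_force: [0.0, 1.2, 0.2]
finger_gap: 0.0155
gripper_force: 0.0
```

Request:
arm_command([
  [[0, 0, -0.05], 0, 0.35],
  [[0, 0, -0.07], 0, 0.35],
  [[0, 0, -0.07], 0, 0.35],
])

```text
time_s: 20.95
tool_pos: [0.5968, 0.0672, 0.1912]
tool_rot: [-0.0, 1.0, -0.0, 0.004]
contact_force: [0.4, 0.3, 0.1]
finger_gap: 0.0299
gripper_force: 0.0
```

Run:
```python
from fit import *
s=optics.snapshot("wrist");print(readout.observe()["tool_pos"],rimfit(s,"M",(.5935,.122),.014),rimfit(s,"M",(.5935,.122),.016),rimfit(s,"L",(.5935,.118),.005))
cv2.imwrite("pics/w8.png",s["frame"][:,:,::-1])
t=optics.snapshot("side");V=[(t,mask(t,"S",(391,143)))];print(fit(V,"S",(.475,-.38)))
```

```text
[0.59546253 0.06701478 0.18879774] (array([0.5937, 0.1213]), np.float64(0.21)) (array([0.5943, 0.1206]), np.float64(0.4)) (array([0.5943, 0.1158]), np.float64(0.13))
(array([ 0.47514287, -0.38083154]), np.float64(0.03509257793366072))
```

View pics/w8.png

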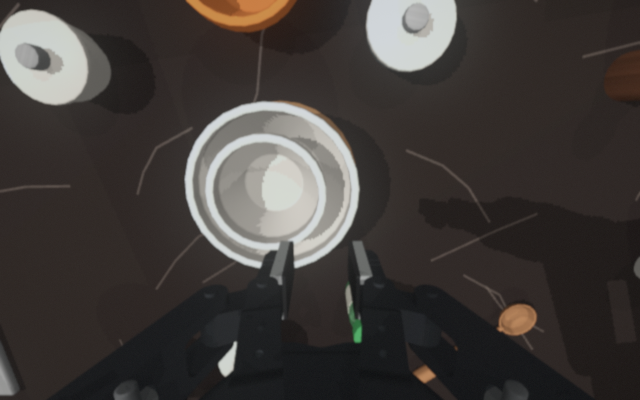

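The nest is concentric in the wrist view: the medium rim at about (265,192) sits inside the large rim at about (272,185). They are 5.5 mm apart and level. Now the small bowl.

Request:
arm_command([
  [[-0.06, 0.208, 0], 0, 0.35],
  [[-0.06, 0.208, 0], 0, 0.35],
  [[-0.06, 0.208, 0], 0, 0.35],
  [[-0.06, 0.208, 0], 0, 0.35],
  [[-0.06, 0.208, 0], 0, 0.35],
])

```text
time_s: 21.55
tool_pos: [0.5318, -0.1443, 0.1847]
tool_rot: [0.0, 1.0, -0.001, -0.001]
contact_force: [0.6, 1.0, -0.3]
finger_gap: 0.0297
gripper_force: 0.0
```

Request:
arm_command([
  [[-0.059, 0.208, 0], 0, 0.35],
  [[-0.059, 0.208, 0], 0, 0.35],
  [[-0.059, 0.208, 0], 0, 0.35],
  [[-0.059, 0.208, 0], 0, 0.35],
  [[-0.059, 0.208, 0], 0, 0.35],
])

```text
time_s: 22.05
tool_pos: [0.4735, -0.3522, 0.1849]
tool_rot: [-0.0, 1.0, -0.001, -0.001]
contact_force: [0.5, 0.9, -0.1]
finger_gap: 0.0305
gripper_force: 0.0
```

Request:
arm_command([
  [[0, 0, 0.04], 0, 0.35],
  [[0, 0, 0.08], 0, 0.35],
  [[0, 0, 0.09], 0, 0.35],
  [[0, 0, 0.09], 0, 0.35],
  [[0, 0, 0.09], 0, 0.35],
])

```text
time_s: 22.55
tool_pos: [0.4761, -0.349, 0.097]
tool_rot: [0.0, 1.0, 0.0, 0.0]
contact_force: [0.8, -0.2, 0.5]
finger_gap: 0.0298
gripper_force: 0.0
```

Run:
```python
from fit import *
s=optics.snapshot("wrist");print(readout.observe()["tool_pos"],rimfit(s,"S",(.475,-.380)),spotter.look_for("bowl_small","wrist"),proj(s,(.475,-.38,.05)))
```

```text
[ 0.47639247 -0.34936022  0.09759323] (array([ 0.475 , -0.3815]), np.float64(0.67)) [{'point': [364.5, 213.9], 'conf': 0.64}] [361.26176589 218.00004168]
```

Request:
arm_command([
  [[-0.001, 0.002, 0.02], 0, 0.35],
  [[-0.001, 0.002, 0.04], 0, 0.35],
  [[-0.001, 0.002, 0.056], 0, 0.35],
  [[-0.001, 0.002, 0.056], 0, 0.35],
  [[-0.001, 0.002, 0.056], 0, 0.25],
])

```text
time_s: 23.15
tool_pos: [0.4749, -0.3515, 0.0412]
tool_rot: [0.0, 1.0, 0.0, 0.001]
contact_force: [1.1, -0.3, -0.8]
finger_gap: 0.0212
gripper_force: 0.0
```

Request:
arm_command([
  [[0, 0, 0], 0, 0.15],
  [[0, 0, 0], 0, 0.05],
  [[0, 0, 0], 0, 0.02],
  [[0, 0, 0], 0, 0.02],
  [[0, 0, 0], 0, 0.02],
])

```text
time_s: 23.65
tool_pos: [0.475, -0.3515, 0.0416]
tool_rot: [0.001, 1.0, -0.0, 0.001]
contact_force: [-1.1, 2.5, 6.6]
finger_gap: 0.0065
gripper_force: 55.9
```

Request:
arm_command([
  [[0, 0, -0.002], 0, 0.02],
  [[0, 0, -0.006], 0, 0.02],
  [[0, 0, -0.015], 0, 0.02],
  [[0, 0, -0.03], 0, 0.02],
  [[0, 0, -0.05], 0, 0.02],
])

```text
time_s: 24.15
tool_pos: [0.4738, -0.3509, 0.0908]
tool_rot: [-0.0, 1.0, -0.0, -0.0]
contact_force: [0.3, 0.1, -1.3]
finger_gap: 0.0057
gripper_force: 55.7
```

Request:
arm_command([
  [[0, 0, -0.03], 0, 0.02],
  [[0, 0, -0.06], 0, 0.02],
  [[0, 0, -0.08], 0, 0.02],
  [[0, 0, -0.08], 0, 0.02],
  [[0, 0, -0.08], 0, 0.02],
])

```text
time_s: 24.65
tool_pos: [0.4742, -0.3511, 0.1706]
tool_rot: [0.0, 1.0, -0.0, 0.0]
contact_force: [0.2, 0.4, -1.4]
finger_gap: 0.0063
gripper_force: 55.8
```

Run:
```python
from fit import *
o=readout.observe();T=o["tool_pos"];tz=T[2]-.0405;V=[];x0=(T[0],T[1]-.03,tz,0,0)
for c in("scene","side"):
    s=optics.snapshot(c);p=proj(s,(x0[0],x0[1]-.01,tz+.03));m=mask(s,"S",p);V.append((s,m))
    print(c,p,cv2.boundingRect(m),cv2.boundingRect(sil5(s,x0,"S")))
print(T,fit5(V,"S",x0))
s=optics.snapshot("wrist")
for z in(-.003,0,.003): print(z,rimfit(s,"S",x0[:2],tz+z))
```

```text
scene [170.59608428 156.81093475] (158, 140, 29, 31) (157, 139, 30, 32)
side [396.28710149 105.74669234] (0, 0, 640, 359) (384, 93, 24, 27)
[ 0.47419723 -0.35114084  0.17062635] (array([ 0.4571, -0.3887,  0.1164, -0.0196,  0.0462]), np.float64(0.5117))
-0.003 (array([ 0.4737, -0.3794]), np.float64(2.27))
0 (array([ 0.4745, -0.3789]), np.float64(2.1))
0.003 (array([ 0.4756, -0.3782]), np.float64(2.07))
  return _methods._mean(a, axis=axis, dtype=dtype,
  ret = ret.dtype.type(ret / rcount)
```

Held, with the centre about 29 mm to −y of the TCP. Target centre is (0.594, 0.1175), so TCP (0.594, 0.1465).

Request:
arm_command([
  [[0.006, -0.025, 0], 0, 0.02],
  [[0.015, -0.065, 0], 0, 0.02],
  [[0.025, -0.105, 0], 0, 0.02],
  [[0.035, -0.145, 0], 0, 0.02],
  [[0.045, -0.185, 0], 0, 0.02],
])

```text
time_s: 25.3
tool_pos: [0.5187, -0.1644, 0.1689]
tool_rot: [-0.0, 1.0, -0.0, -0.001]
contact_force: [0.4, -0.2, -1.6]
finger_gap: 0.0063
gripper_force: 55.8
```

Request:
arm_command([
  [[0.01, -0.04, 0], 0, 0.02],
  [[0.02, -0.08, 0], 0, 0.02],
  [[0.03, -0.12, 0], 0, 0.02],
  [[0.04, -0.16, 0], 0, 0.02],
  [[0.05, -0.2, 0], 0, 0.02],
])

```text
time_s: 25.8
tool_pos: [0.5688, 0.0356, 0.1689]
tool_rot: [0.0, 1.0, -0.0, -0.001]
contact_force: [0.7, -0.7, -0.5]
finger_gap: 0.0063
gripper_force: 55.8
```

Request:
arm_command([
  [[0.01, -0.04, 0], 0, 0.02],
  [[0.02, -0.08, 0], 0, 0.02],
  [[0.0245, -0.105, 0], 0, 0.02],
  [[0.0245, -0.1125, 0], 0, 0.02],
  [[0.0245, -0.1125, 0], 0, 0.02],
])

```text
time_s: 26.3
tool_pos: [0.593, 0.147, 0.1688]
tool_rot: [0.0, 1.0, 0.001, -0.001]
contact_force: [0.0, -0.6, -2.0]
finger_gap: 0.0062
gripper_force: 55.8
```

Request:
arm_command([
  [[0, 0, 0], 0, 0.02],
  [[0, 0, 0], 0, 0.02],
])

```text
time_s: 26.5
tool_pos: [0.5934, 0.145, 0.1697]
tool_rot: [0.0, 1.0, -0.001, -0.0]
contact_force: [1.6, -0.5, -1.4]
finger_gap: 0.0061
gripper_force: 55.8
```

Run:
```python
from fit import *
o=readout.observe();T=o["tool_pos"];tz=T[2]-.0415
s=optics.snapshot("wrist");print(T,rimfit(s,"S",(T[0],T[1]-.029),tz),rimfit(s,"M",(.5937,.1213),.014),rimfit(s,"L",(.5943,.1158),.005))
```

```text
[0.59343817 0.14503507 0.16971541] (array([0.5936, 0.1159]), np.float64(0.37)) (array([0.594 , 0.1211]), np.float64(0.86)) (array([0.5943, 0.1161]), np.float64(0.17))
```

Aligned within 5 mm. I shift 1.5 mm and lower; contact is expected at z ≈ 0.0645.

Request:
arm_command([
  [[0, -0.0015, 0.02], 0, 0.02],
  [[0, -0.0015, 0.045], 0, 0.02],
  [[0, -0.0015, 0.07], 0, 0.02],
  [[0, -0.0015, 0.085], 0, 0.02],
  [[0, -0.0015, 0.093], 0, 0.02],
])

```text
time_s: 27.05
tool_pos: [0.5931, 0.1471, 0.0757]
tool_rot: [0.0, 1.0, -0.001, -0.001]
contact_force: [-0.3, 0.0, -1.3]
finger_gap: 0.0065
gripper_force: 55.8
```

Request:
arm_command([
  [[0, 0, 0.003], 0, 0.02],
  [[0, 0, 0.005], 0, 0.02],
  [[0, 0, 0.007], 0, 0.02],
  [[0, 0, 0.008], 0, 0.02],
  [[0, 0, 0.008], 0, 0.02],
])

```text
time_s: 27.55
tool_pos: [0.594, 0.148, 0.0694]
tool_rot: [-0.0, 1.0, -0.0, 0.0]
contact_force: [-0.4, -0.0, -1.0]
finger_gap: 0.0063
gripper_force: 55.8
```

Request:
arm_command([
  [[0, 0, 0.001], 0, 0.02],
  [[0, 0, 0.001], 0, 0.02],
  [[0, 0, 0.001], 0, 0.02],
])

```text
time_s: 27.85
tool_pos: [0.5938, 0.1479, 0.0681]
tool_rot: [-0.0, 1.0, -0.0, 0.0]
contact_force: [0.5, -0.4, -1.1]
finger_gap: 0.006
gripper_force: 55.9
```

Request:
arm_command([
  [[0, 0, 0.001], 0, 0.02],
  [[0, 0, 0.002], 0, 0.02],
  [[0, 0, 0.002], 0, 0.02],
])

```text
time_s: 28.15
tool_pos: [0.5936, 0.1478, 0.0658]
tool_rot: [0.0, 1.0, -0.0, -0.0]
contact_force: [-0.2, -1.1, -1.3]
finger_gap: 0.0059
gripper_force: 55.9
```

Request:
arm_command([
  [[0, 0, 0.001], 0, 0.02],
  [[0, 0, 0.001], 0, 0.02],
  [[0, 0, 0.001], 0, 0.02],
])

```text
time_s: 28.45
tool_pos: [0.5937, 0.1479, 0.0649]
tool_rot: [0.0, 1.0, -0.0, -0.0]
contact_force: [0.7, -0.0, -1.0]
finger_gap: 0.0065
gripper_force: 55.9
```

Request:
arm_command([
  [[0, 0, 0.0005], 0, 0.02],
  [[0, 0, 0.0005], 0, 0.02],
  [[0, 0, 0.0005], 0, 0.02],
])

```text
time_s: 28.75
tool_pos: [0.5939, 0.1479, 0.0647]
tool_rot: [-0.0, 1.0, -0.0, 0.0]
contact_force: [-0.9, 0.7, 0.8]
finger_gap: 0.0062
gripper_force: 56.1
```

Contact has started; half a millimetre more, then release.

Request:
arm_command([
  [[0, 0, 0.0005], 0, 0.02],
  [[0, 0, 0.0005], 0, 0.02],
])

```text
time_s: 28.95
tool_pos: [0.5941, 0.1481, 0.0646]
tool_rot: [-0.0, 1.0, -0.0, 0.0]
contact_force: [-0.7, 0.9, 4.8]
finger_gap: 0.006
gripper_force: 56.7
```

Request:
arm_command([
  [[0, 0, 0], 0, 0.1],
  [[0, 0, 0], 0, 0.14],
  [[0, 0, 0], 0, 0.17],
  [[0, 0, 0], 0, 0.17],
  [[0, 0, 0], 0, 0.17],
])

```text
time_s: 29.45
tool_pos: [0.5936, 0.1478, 0.0638]
tool_rot: [0.0, 1.0, -0.0, -0.0]
contact_force: [-0.5, 0.2, -0.2]
finger_gap: 0.0145
gripper_force: 0.0
```

Request:
arm_command([
  [[0, 0, -0.003], 0, 0.17],
  [[0, 0, -0.008], 0, 0.17],
  [[0, 0, -0.015], 0, 0.17],
  [[0, 0, -0.03], 0, 0.17],
  [[0, 0, -0.06], 0, 0.17],
])

```text
time_s: 29.95
tool_pos: [0.5925, 0.1476, 0.1238]
tool_rot: [0.0, 1.0, -0.0, -0.002]
contact_force: [0.6, 0.4, -1.0]
finger_gap: 0.0145
gripper_force: 0.0
```

Request:
arm_command([
  [[0, 0, -0.05], 0, 0.17],
  [[0, 0, -0.07], 0, 0.17],
  [[0, 0, -0.07], 0, 0.17],
  [[0, 0, -0.07], 0, 0.17],
  [[0, 0, -0.07], 0, 0.17],
])

```text
time_s: 30.45
tool_pos: [0.5929, 0.1477, 0.1932]
tool_rot: [0.0, 1.0, -0.0, -0.001]
contact_force: [-1.2, 0.6, 0.2]
finger_gap: 0.0145
gripper_force: 0.0
```

Run:
```python
from fit import *
s=optics.snapshot("wrist");print(readout.observe()["tool_pos"],rimfit(s,"S",(.594,.1175),.023),rimfit(s,"M",(.5937,.1213),.014),rimfit(s,"L",(.5943,.1158),.005))
```

```text
[0.59286104 0.14768324 0.19284119] (array([0.594 , 0.1177]), np.float64(0.15)) (array([0.5939, 0.1212]), np.float64(0.21)) (array([0.5944, 0.1161]), np.float64(0.08))
```

All three rims fit to within 0.2 px as level and nested: small to medium 3.5 mm apart, medium to large 5 mm. I'm handing in.

```bash
python3 -c "
from cell import bot
print(bot.close_job())"
```

```text
the job is handed in; nothing more can be done
None
```

The three bowls are nested on the mat and the job is handed in: at the last check all were level and released, with the medium 5 mm off the large's centre and the small 3.5 mm off the medium's; the judge's verdict wasn't shown.

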